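# Close the shaker pot and hold the dead-man plate at run

## Robot

A 7-joint arm with a two-finger parallel gripper is mounted at the origin on a cart in front of the work surface, level with it; the furniture and walls round the work are solid. World frame = base frame: x ahead of the robot, y to its left, z up, the work surface at z = 0. Lengths are in mm, angles in rad, forces in N, time in s.
With the tool pointing down it reaches from about 400 to 850 mm from the base axis. Payload 4.4 kg.
Tool frame: the origin (TCP) lies midway between the tips of the shut fingers; the grasp point (between the pads) lies 19 mm behind it; z points along the fingers, y is the direction in which the jaws open and shut (so a half turn about z gives the same grasp; the last joint's range is limited). The gripper opens to 94 mm and grips with 3 to 60 N. Pads are 16 mm wide; open, the fingers measure 119 mm over their backs; the gripper's body (75 mm by 177 mm) begins 78 mm behind the grasp point.
Start: joints at [1.184, 0.628, 0.038, 1.517, -0.027, 0.996, -0.02], TCP at [204.991, -616.844, 205.478] pointing down, gripper open.
Joint ranges: [-3.06, 3.06], [-0.37, 2.12], [-1.25, 1.32], [0.18, 2.47], [-1.1, 4.24], [0.23, 1.98], [-2.94, 2.94]. Speed limits (rad/s): [2.57, 2.57, 3.14, 3.14, 3.14, 3.14, 3.14].

## Interface

Orientations are given as a unit quaternion [w, x, y, z].
In Python, from workcell import observe, viewer, job gives the robot as it stands.
- The arm moves only by the shell command python3 -m inch 'ROWS' [OPENING] [FORCE]. ROWS is a JSON object of lists of equal length, an entry for each row: "linear": the shift along the tool's x, y, z each as a share of 0.4 m, from -1 to 1, a list of three; "turn": the turn about the tool's z as a share of pi rad, from -1 to 1. In form: {"linear": [[tx, ty, tz], ...], "turn": [turn, ...]}. A call has 1 to 20 rows; each row is the pose to reach, as a shift and turn from the pose commanded when the call began, along the tool's axes at that moment, turning the shorter way round; what a row does not reach only later rows make up. A row lasts 1/10 s, in which the tool goes at most 50 mm and 8.59 degrees, less where a joint would pass 70% of its speed; a pose out of reach is approached as far as the arm can. A call with a number of a shift or a turn outside -1 to 1 is refused whole. A call with a gripper value outside its range is refused whole. OPENING is the finger opening in mm, from 0 to 94, set as the call begins (- or left out, the last holds). The fingers move at their own pace and stop on an object; FORCE is the grip in N (left out, the last holds). Time passes only in rows, so rows that repeat a pose let the fingers close. It gives the time, the measured TCP pose, the force and the opening at its end, in the units of the state.
- observe(): the state, without advancing time (a new reading comes with each control period).
- viewer.grab_frame(name): name is "scene" or "top" or "wrist"; returns a dict with "frame" (400x640x3 uint8, red, green, blue), "fx", "fy", "cx", "cy" (pixels), "T" (4x4, takes a point from camera to world coordinates). Camera axes: x right, y up, looking along -z (the intrinsics and any distortion apply to the point x, -y, -z); pixel columns grow to the right and rows downward; lengths in mm; the calibration is good to about 2 mm. A picture is of the moment at which its call begins. There is no depth.
- job.job_done(): hands the job in, once; it reports no verdict.
The state is a dict: "clock": time; "q": joint angles; "qvel": joint speeds; "joint_efforts": joint torques, N m; "tcp_pos": TCP position; "orientation": TCP orientation; "ft_force": force on the tool from outside, world axes, zero at the start; "moment": the same for the moment, N m; "gripper_width": opening from 0.0 (shut) to 1.0 (fully open).
Only numpy, scipy, OpenCV 4.12 (cv2) and the standard library are available. Lean on these libraries where they do the work, as an engineer would, in place of code of your own. Each camera call takes 0.05 s, during which the arm holds its last target.

## Task

Close the open pot on the bench shaker: put the loose lid on it and press it down until it has snapped over the studs and sits level and fully home on the rim. Only then press the spring-loaded dead-man plate of the control box half-way down with the gripper, to its run position (about 11 mm of its 20 mm travel), never on to the bottom, which is the emergency stop. Finish while holding it there: the program ends with the plate still held at run and the lid still closed; leave the ink tin, the ink tube and the loupe where they are.

Things in the scene. Friction and masses are not known exactly. Their poses are not given: they have to be found in the camera images.
- shaker: bench shaker fixed to the table: round grey housing 116 mm across, 46 mm high, with a black rubber nest 82 mm across up to z = 61 mm that holds an open steel pot upright (fixed); origin at the centre of the underside, z up. Pot neck 63 mm in outer diameter. Three sprung round studs stand out of the neck 120 degrees apart, 9 mm below the rim, to 35.7 mm from the axis
- pot_rim (a point): centre of the pot's mouth at rim height, 100 mm above the table. Set on loosely, the lid rests on the studs about 10 mm proud; pushed straight down with about 5 to 12 N it pushes the studs in and slides down until its underside lies on the rim: its origin is then 14 mm below the rim (knob top 134 mm above the table)
- lid: loose round steel lid, about 70 g, 74 mm across, lying skirt down on the table, round black knob on top; origin at the centre of the skirt's lower edge, z up through the knob. Skirt inside: diameter 68 mm, depth 14 mm. Flat top 18 mm above the origin; knob 23 to 26 mm thick from 22 to 46 mm above the origin, its top at 48 mm
- lid_knob (a point): centre of the top of the lid's knob, 48 mm above the lid's origin
- control_box: grey control box fixed to the table, 86 x 76 mm, 46 mm high, with the black ribbed dead-man plate (54 x 48 x 10 mm) on a stem above it and an upright aluminium scale (50 mm wide, up to z = 93 mm) 41 mm from the plate's centre on the box's +x side; origin at the centre of the underside, z up. The two long scale lines mark the run range of the plate's small white pointer
- plate (a joint): travel of the dead-man plate straight down in m: 0 released, 0.020 at the bottom (emergency stop); run position is 0.011, accepted from 0.008 to 0.014. The spring pushes back with about 3 N at the start and 0.5 N more per mm (about 8 N at run), and lifts the plate again when let go
- plate_top (a point): centre of the upper face of the dead-man plate, 85 mm above the table when released; moves down with the plate; the part to press
- ink_tin: bystander: round ink tin with press lid, 78 mm across, 53 mm high, loose; origin at the centre of its underside
- ink_tube_c: bystander: pale ink tube with black cap lying on the table, 38 x 109 x 26 mm, loose; origin under its centre
- stand_loupe: bystander: small black stand loupe (magnifier), 39 mm across, 40 mm high, loose; origin at the centre of its underside
Mind the look-alikes: they are no part of the job. What is shaped like the lid but pink or yellow is not meant.

How it is judged:
By the outcome, as a careful person would: the job done as asked, in the order asked, and still so for the second after the job is handed in, while the arm keeps its last pose, push and grip.
It also fails if it takes over 51 s, if anything falls off the work surface, if the arm or the gripper's body presses on something with over 40 N, if the wrist force passes 120 N, or if a joint passes its speed limit or range.

## Working session

There is one attempt and no reset: what is moved stays moved. The work goes in short steps, Python scripts to look and compute and a shell command to move; the robot and the scene stay as the last step left them, time stands still between calls to the robot, and variables do not carry over. Pictures are saved under pics/ and viewed, and the job is handed in when it is done.

```bash
ls; mkdir -p pics
python3 - <<'E'
from workcell import observe, viewer
import cv2
print(observe())
for n in ("scene","top","wrist"):
    f=viewer.grab_frame(n); cv2.imwrite(f"pics/a_{n}.png",f["frame"][:,:,::-1]); print(n,f["fx"],f["fy"],f["cx"],f["cy"],f["T"],[k for k in f])
E
```

```text
pics
{'clock': 0.0, 'q': array([ 1.18421212,  0.62933682,  0.03843779,  1.51831145, -0.02699054,
        0.99629911, -0.01998126]), 'qvel': array([ 5.32921276e-04,  1.20614893e-03, -4.02625039e-06,  1.70144703e-03,
       -1.04586434e-04,  3.40432651e-04,  1.49855098e-04]), 'joint_efforts': array([ 1.14919363e-03, -5.49734223e+01,  1.14394683e+00, -1.86638349e+01,
       -5.21971949e-02,  2.33644451e-02,  1.54418340e-04]), 'tcp_pos': array([ 204.77799316, -616.22530206,  204.57816524]), 'orientation': array([-9.04286192e-04,  9.87162043e-01,  1.59719308e-01, -1.60512763e-04]), 'ft_force': array([-0.17887866, -0.86761969,  0.61637896]), 'moment': array([-0.01841702, -0.01331246,  0.05097666]), 'gripper_width': 1.0007127063353498}
scene 502.7576073554115 502.7576073554115 327.1375489473812 204.07583977873733 [[-8.05636364e-01  2.82032832e-01 -5.20967880e-01 -8.38387900e+01]
 [-5.92398907e-01 -3.78066004e-01  7.11427882e-01  8.24967660e+02]
 [ 3.68577552e-03  8.81772974e-01  4.71659662e-01  6.91551984e+02]
 [ 0.00000000e+00  0.00000000e+00  0.00000000e+00  1.00000000e+00]] ['frame', 'fx', 'fy', 'cx', 'cy', 'T']
top 388.64712938450583 388.64712938450583 320.0225126186366 197.545394732945 [[ 3.37834190e-02  9.79505298e-01 -1.98564983e-01  4.22007395e+02]
 [-9.99427334e-01  3.27282545e-02 -8.59453511e-03 -9.99209995e+01]
 [-1.91970735e-03  1.98741625e-01  9.80050040e-01  9.95172394e+02]
 [ 0.00000000e+00  0.00000000e+00  0.00000000e+00  1.00000000e+00]] ['frame', 'fx', 'fy', 'cx', 'cy', 'T']
wrist 276.119591982278 276.119591982278 320.2453754808086 193.93618530950616 [[ 3.15578897e-01  9.14228588e-01  2.54157526e-01  2.79167311e+02]
 [-9.48898110e-01  3.04479372e-01  8.29740227e-02 -5.92719338e+02]
 [-1.52850024e-03 -2.67354446e-01  9.63597044e-01  3.84421719e+02]
 [ 0.00000000e+00  0.00000000e+00  0.00000000e+00  1.00000000e+00]] ['frame', 'fx', 'fy', 'cx', 'cy', 'T']
```

View pics/a_top.png

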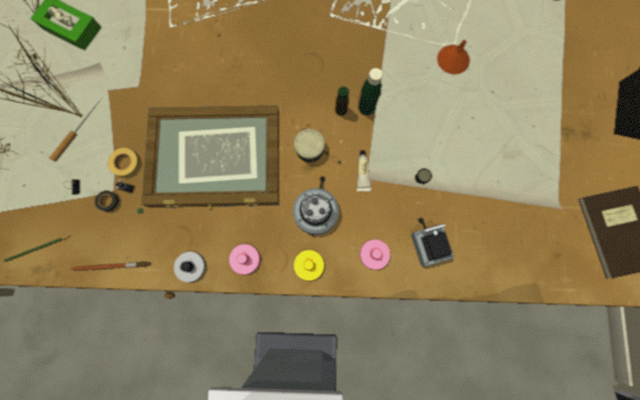

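View pics/a_scene.png

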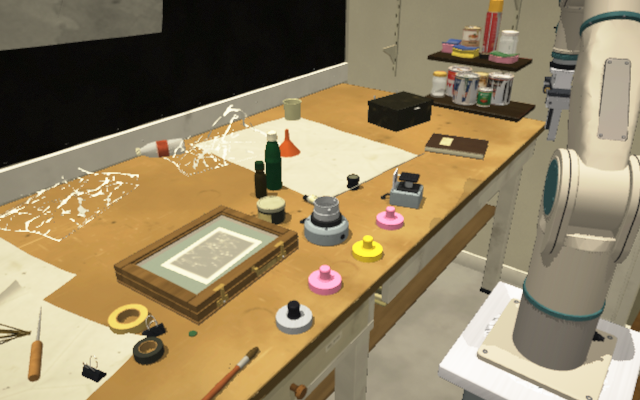

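View pics/a_wrist.png

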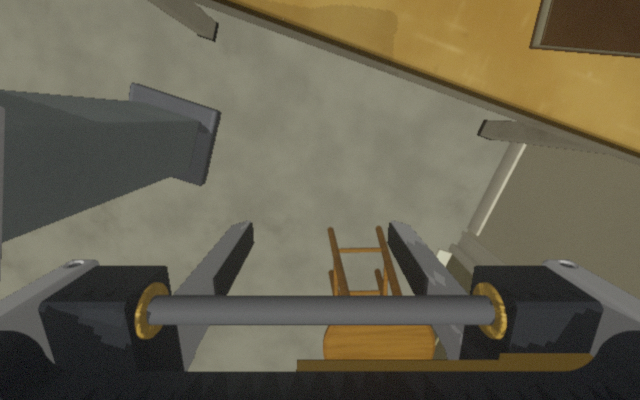

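```bash
cat > h.py <<'E'
import numpy as np, cv2
from workcell import observe, viewer
def ray(f,u,v,z):
    T=np.array(f["T"]); d=T[:3,:3]@np.array([(u-f["cx"])/f["fx"],-(v-f["cy"])/f["fy"],-1]); o=T[:3,3]
    return o+d*(z-o[2])/d[2]
def proj(f,p):
    T=np.array(f["T"]); c=T[:3,:3].T@(np.array(p)-T[:3,3]); return f["cx"]+f["fx"]*c[0]/-c[2], f["cy"]-f["fy"]*c[1]/-c[2]
def crop(f,u,v,w,h,s,name):
    u,v=int(u),int(v); c=f["frame"][v:v+h,u:u+w,::-1]; cv2.imwrite(name,cv2.resize(c,None,fx=s,fy=s,interpolation=cv2.INTER_CUBIC))
E
python3 - <<'E'
from h import *
f=viewer.grab_frame("top")
crop(f,160,180,130,100,6,"pics/b1.png");crop(f,280,175,100,75,8,"pics/b2.png");crop(f,395,205,80,75,8,"pics/b3.png")
g=viewer.grab_frame("scene")
crop(g,260,180,100,75,8,"pics/b4.png");crop(g,260,280,100,75,8,"pics/b5.png");crop(g,360,150,80,75,8,"pics/b6.png")
E
python3 - <<'E'
import cv2,numpy as np
def st(a,b,o):
    a=cv2.imread(a);b=cv2.imread(b);h=max(a.shape[0],b.shape[0]);P=lambda i:cv2.copyMakeBorder(i,0,h-i.shape[0],0,0,0)
E
```

```text
(no output)
```

View pics/b1.png

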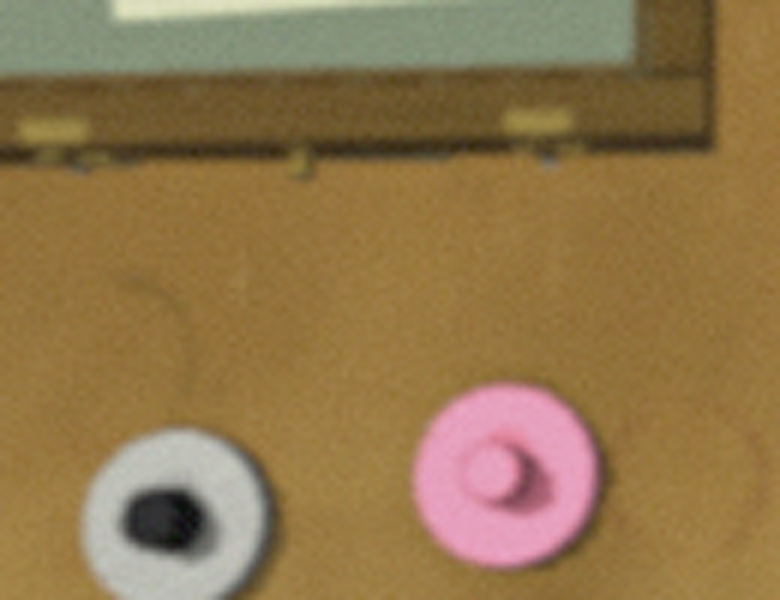

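View pics/b2.png

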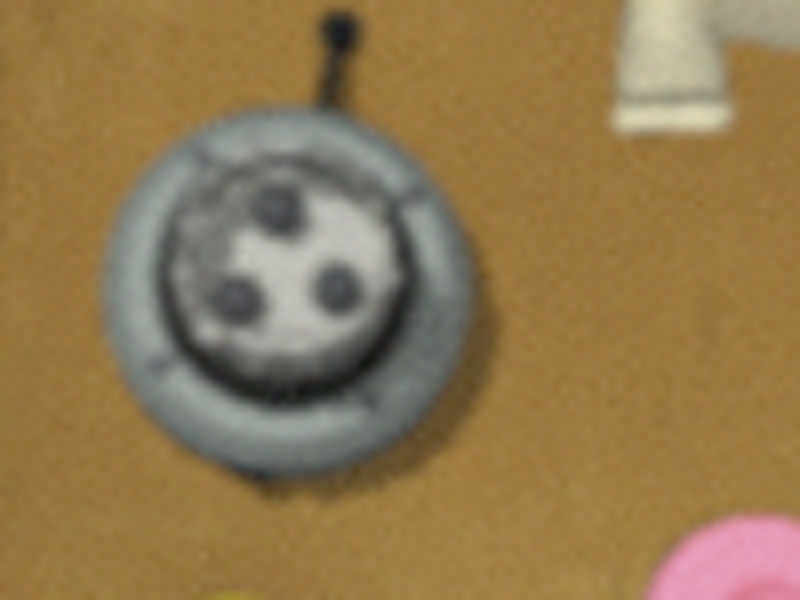

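View pics/b3.png

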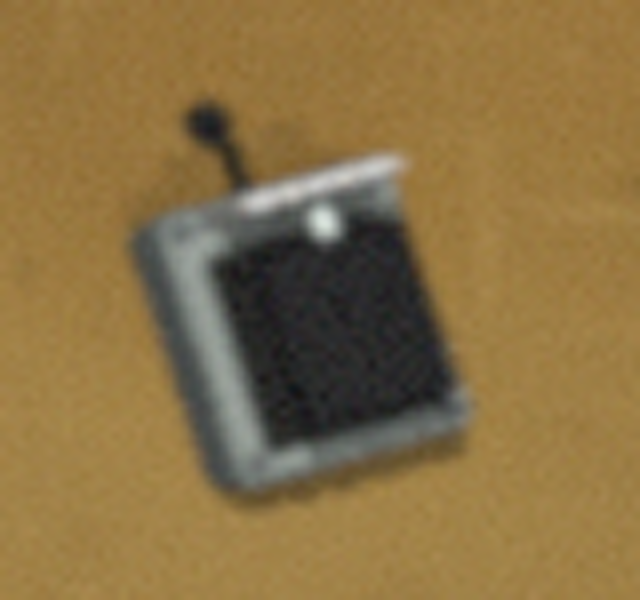

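View pics/b4.png

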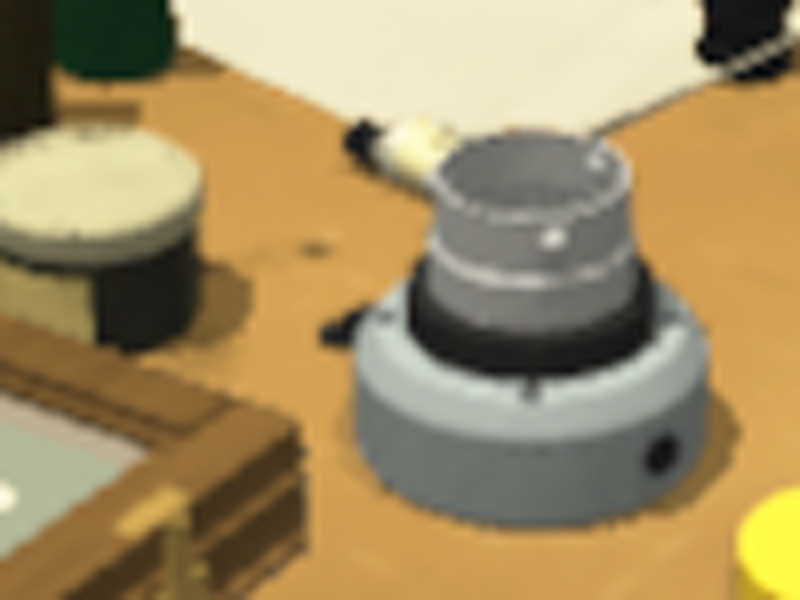

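View pics/b5.png

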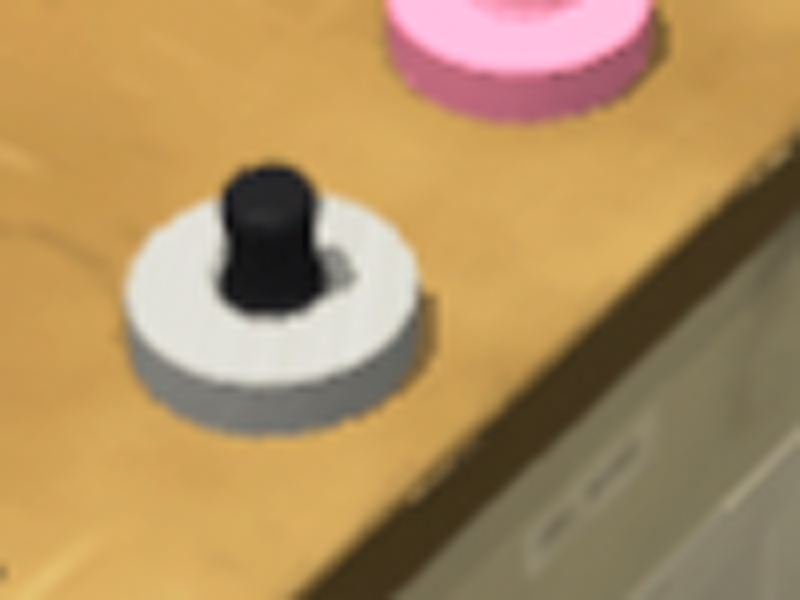

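View pics/b6.png

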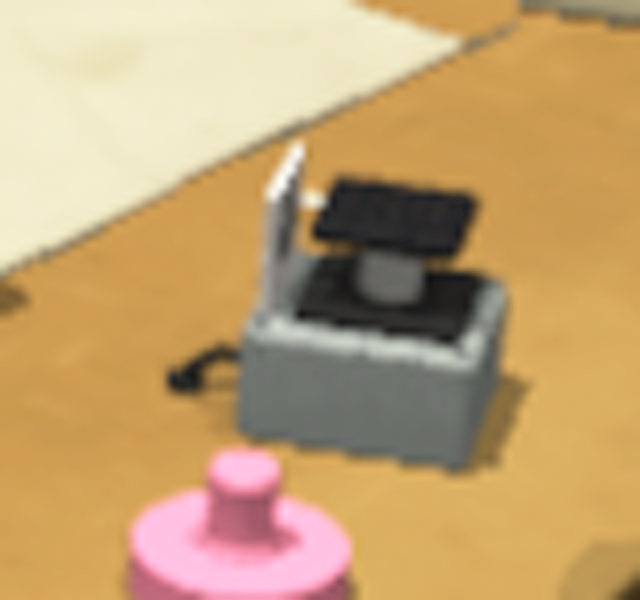

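```bash
cat >> h.py <<'E'
def circ(f,c,r,z,n=72):
    return np.array([proj(f,[c[0]+r*np.cos(a),c[1]+r*np.sin(a),z]) for a in np.linspace(0,2*np.pi,n)])
def draw(f,polys,u,v,w,h,s,name):
    c=cv2.resize(f["frame"][v:v+h,u:u+w,::-1],None,fx=s,fy=s,interpolation=cv2.INTER_CUBIC)
    for k,p in enumerate(polys):
        q=((np.array(p)-[u,v]+.5)*s-.5); cv2.polylines(c,[np.int32(q*16)],False,[(0,0,255),(0,255,0),(255,0,0),(0,255,255)][k%4],1,cv2.LINE_AA,4)
    cv2.imwrite(name,c)
E
python3 - <<'E'
from h import *
f=viewer.grab_frame("top");g=viewer.grab_frame("scene")
F=lambda u0,v0,s,x,y:(u0+(x+.5)/s-.5,v0+(y+.5)/s-.5)
print("lid18 top",ray(f,*F(160,180,6,175,521),18),"knob top",ray(f,*F(160,180,6,160,519),47))
print("lid18 scene",ray(g,*F(260,280,8,271,290),18),"knob",ray(g,*F(260,280,8,270,185),47))
print("rim top",ray(f,*F(280,175,8,287,270),100),"rim scene",ray(g,*F(260,180,8,532,177),100))
print("house top",ray(f,*F(280,175,8,289,288),46))
for n,F_,z,pts in (("plate top",f,85,[(215,260),(400,218),(455,395),(268,443)]),):
    P=[ray(f,*F(395,205,8,*p),z) for p in pts]; print(n,np.mean(P,0),P)
P=[ray(g,*F(360,150,8,*p),85) for p in [(335,178),(478,195),(460,250),(315,232)]]
print("plate scene",np.mean(P,0),P)
E
```

```text
lid18 top [435.08437972 227.88586743  18.        ] knob top [435.2806771 224.2498853  47.       ]
lid18 scene [432.80179711 232.28054526  18.        ] knob [435.7648959  227.83558174  47.        ]
rim top [577.35624197 -82.22848625 100.        ] rim scene [579.27421185 -75.94967524 100.        ]
house top [581.10098808 -81.98382712  46.        ]
plate top [ 501.25197771 -366.71544899   85.        ] [array([ 520.03667502, -332.31866354,   85.        ]), array([ 534.18686887, -386.73763472,   85.        ]), array([ 483.19150043, -401.13270797,   85.        ]), array([ 467.59286653, -346.67278974,   85.        ])]
plate scene [ 498.18933701 -365.99479005   85.        ] [array([ 530.72687692, -379.61836101,   85.        ]), array([ 482.16060968, -397.49433412,   85.        ]), array([ 465.92057478, -352.15642459,   85.        ]), array([ 513.94928666, -334.71004047,   85.        ])]
```

```bash
cat >> h.py <<'E'
def shift(t,frm=None):
    s=observe(); p=s["tcp_pos"] if frm is None else np.array(frm)
    from scipy.spatial.transform import Rotation as R
    w,x,y,z=s["orientation"]; M=R.from_quat([x,y,z,w]).as_matrix()
    return np.round(M.T@(np.array(t)-p)/400,4)
E
python3 -c "
from h import *
print(shift([470,-376,205.5],[205,-616.8,205.5]))"
python3 -m inch '{"linear":[[0.1,-0.044,0],[0.2,-0.088,0],[0.3,-0.132,0],[0.4,-0.176,0],[0.5,-0.22,0],[0.6,-0.264,0],[0.7,-0.308,0],[0.77,-0.34,0],[0.81,-0.36,0],[0.82,-0.363,0],[0.82,-0.363,0],[0.82,-0.363,0]],"turn":[0,0,0,0,0,0,0,0,0,0,0,0]}' 60
python3 - <<'E'
from h import *
s=observe();print(s["tcp_pos"],s["orientation"],s["q"])
f=viewer.grab_frame("wrist");cv2.imwrite("pics/c1.png",f["frame"][:,:,::-1])
E
```

```text
[ 8.185e-01 -3.624e-01  2.000e-04]
clock: 1.55
tcp_pos: [468.6, -377.7, 205.5]
orientation: [0.0, 0.987, 0.158, -0.001]
ft_force: [-0.2, -0.6, 0.1]
gripper_width: 0.64
[ 468.62734198 -377.70844163  205.46863321] [ 4.80217563e-04  9.87417282e-01  1.58134271e-01 -6.58422544e-04] [ 0.60754167  0.55775266  0.03668166  1.65830635 -0.02226737  0.92618748
 -0.60114059]
```

View pics/c1.png

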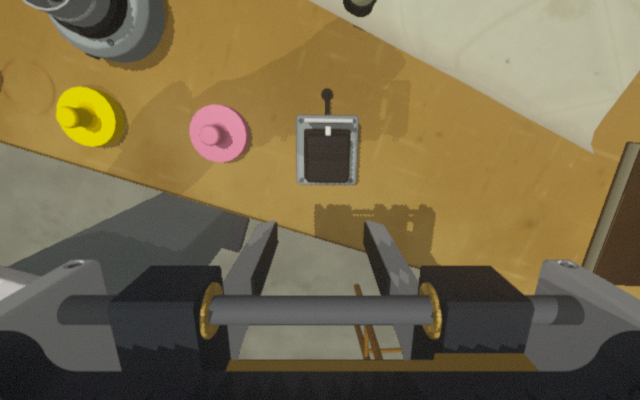

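```bash
python3 - <<'E'
from h import *
f=viewer.grab_frame("wrist");np.save("pics/c1.npy",f["frame"])
print(ray(f,327.5,159,85))
crop(f,280,80,100,120,5,"pics/c1z.png")
print(shift([550,-90,205.5],[470,-376,205.5]))
E
python3 -m inch '{"linear":[[-0.004,0.1,0],[-0.008,0.2,0],[-0.012,0.3,0],[-0.016,0.4,0],[-0.02,0.5,0],[-0.03,0.6,0],[-0.035,0.68,0],[-0.036,0.73,0],[-0.036,0.74,0],[-0.036,0.74,0],[-0.036,0.74,0]],"turn":[0,0,0,0,0,0,0,0,0,0,0]}'
python3 - <<'E'
from h import *
s=observe();print(s["tcp_pos"],s["orientation"],s["q"])
f=viewer.grab_frame("wrist");cv2.imwrite("pics/c2.png",f["frame"][:,:,::-1])
E
```

```text
[ 503.76155298 -375.44186329   85.        ]
[ 0.4133 -0.6168 -0.0007]
clock: 2.75
tcp_pos: [549.9, -660.4, 205.7]
orientation: [-0.0, 0.987, 0.16, 0.0]
ft_force: [-1.2, 0.1, -0.0]
gripper_width: 0.64
[ 549.85885316 -660.39325124  205.69085511] [-4.19277273e-04  9.87162311e-01  1.59719735e-01  5.49274450e-05] [ 0.832678    1.03070391  0.04221217  0.6529715  -0.03696749  1.45904084
 -0.39144074]
```

View pics/c1z.png

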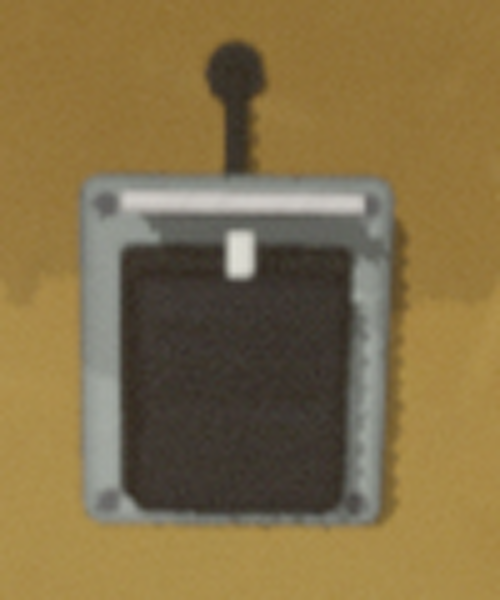

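View pics/c2.png

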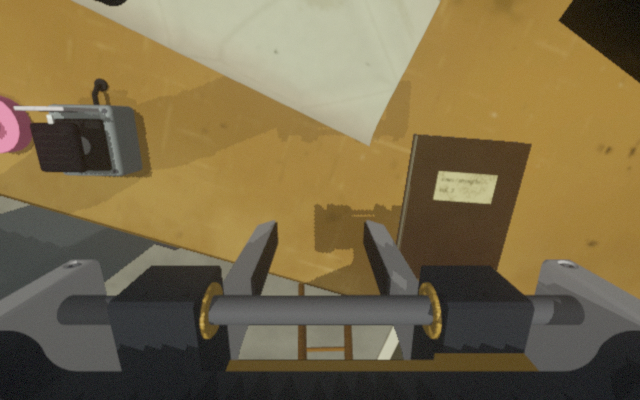

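```bash
python3 - <<'E'
from h import *
print(shift([540,-330,205.5]),shift([550,-90,205.5]))
E
python3 -m inch '{"linear":[[0.03,-0.1,0],[0.06,-0.2,0],[0.09,-0.3,0],[0.12,-0.4,0],[0.15,-0.5,0],[0.18,-0.6,0],[0.22,-0.7,0],[0.24,-0.77,0],[0.24,-0.79,0],[0.24,-0.79,0]],"turn":[0,0,0,0,0,0,0,0,0,0]}'
python3 - <<'E'
from h import *
s=observe();print(s["tcp_pos"]);print(shift([550,-90,205.5]))
E
```

```text
[ 0.2365 -0.7912  0.0021] [ 0.4497 -1.3526  0.0024]
clock: 3.8
tcp_pos: [541.5, -329.6, 206.7]
orientation: [0.0, 0.987, 0.161, 0.0]
ft_force: [-0.2, 0.3, -0.8]
gripper_width: 0.636
[ 541.53833739 -329.56185842  206.70091786]
[ 0.2103 -0.5612  0.0027]
```

```bash
python3 -m inch '{"linear":[[0.037,-0.1,0],[0.075,-0.2,0],[0.112,-0.3,0],[0.15,-0.4,0],[0.187,-0.5,0],[0.2,-0.54,0],[0.21,-0.56,0],[0.21,-0.56,0],[0.21,-0.56,0]],"turn":[0,0,0,0,0,0,0,0,0]}'
python3 - <<'E'
from h import *
s=observe();print(s["tcp_pos"])
f=viewer.grab_frame("wrist");cv2.imwrite("pics/c3.png",f["frame"][:,:,::-1])
print(proj(f,[578,-80,100]))
draw(f,[circ(f,(578,-80),31.5,100),circ(f,(578,-80),41,61),circ(f,(578,-80),58,46)],240,100,180,140,4,"pics/c3z.png")
print(shift([420,215,205.5]))
E
```

```text
clock: 4.7
tcp_pos: [550.8, -94.5, 205.6]
orientation: [0.001, 0.987, 0.158, 0.0]
ft_force: [0.3, 0.0, -0.0]
gripper_width: 0.64
[550.81814356 -94.50091728 205.56573162]
(np.float64(314.19457124845604), np.float64(164.80848984837385))
[-0.0688 -0.8372 -0.0012]
```

View pics/c3.png

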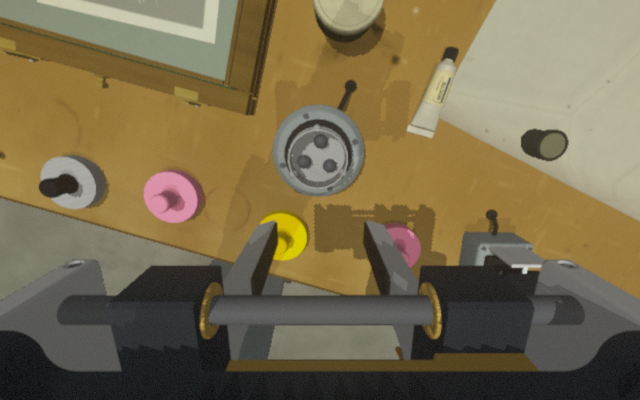

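View pics/c3z.png

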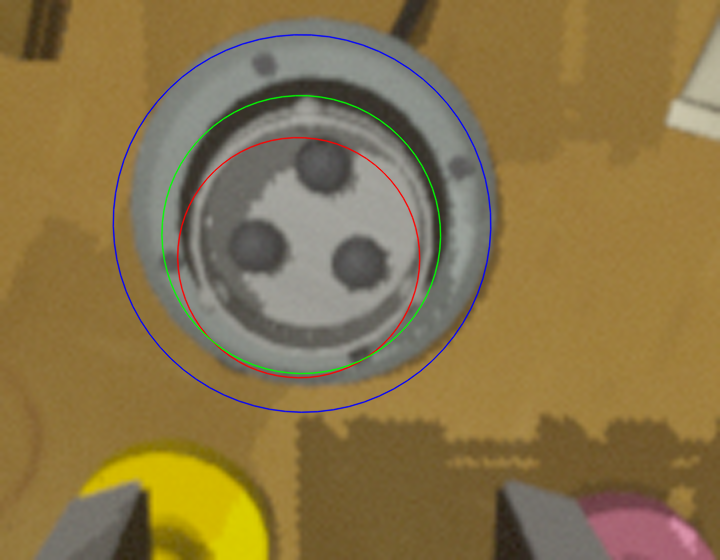

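Run:
```python
from h import *
from scipy.spatial.transform import Rotation as R
s=observe();w,x,y,z=s["orientation"];M=R.from_quat([x,y,z,w]).as_matrix();p=s["tcp_pos"]
f=viewer.grab_frame("wrist")
W=s["gripper_width"]*94
for dy in (-W/2,0,W/2):
  for dx in (-8,0,8): print(dy,dx,proj(f,p+M@[dx,dy,0]))
draw(f,[[proj(f,p+M@[dx,sg*W/2,0]) for dx in (-8,8)] for sg in (-1,1)]+[[proj(f,p+M@[8,sg*W/2,dz]) for dz in (0,-60)] for sg in (-1,1)],220,200,200,150,4,"pics/c3t.png")
print(M.T@(np.array(f["T"])[:3,3]-p)); print(M.T@np.array(f["T"])[:3,:3])
# rim estimate from wrist
for u,v,zz in ((240+314.5/4-.5,100+232.5/4-.5,100),(240+313.5/4-.5,100+201.5/4-.5,46)): print(ray(f,u,v,zz))
```

```text
-30.107463717286436 -8 (np.float64(276.667178729255), np.float64(242.92812693977947))
-30.107463717286436 0 (np.float64(276.18884177730877), np.float64(232.49982228913873))
-30.107463717286436 8 (np.float64(275.6998457313286), np.float64(221.83913692980633))
0 -8 (np.float64(319.03699533910674), np.float64(242.9318504986262))
0 0 (np.float64(319.0255339792626), np.float64(232.50387536549346))
0 8 (np.float64(319.01381722561183), np.float64(221.8435333665195))
30.107463717286436 -8 (np.float64(361.40449332479983), np.float64(242.93557385370673))
30.107463717286436 0 (np.float64(361.8598561788559), np.float64(232.50792821760584))
30.107463717286436 8 (np.float64(362.32536561249003), np.float64(221.8479295572834))
[  77.99888857    0.81953322 -179.76614289]
[[ 1.62842534e-04  9.63611445e-01  2.67306859e-01]
 [ 9.99999977e-01 -1.19524777e-04 -1.78323472e-04]
 [-1.39884746e-04  2.67306882e-01 -9.63611442e-01]]
[586.26483439 -81.61893666 100.        ]
[587.83809637 -80.45248007  46.        ]
```

View pics/c3t.png

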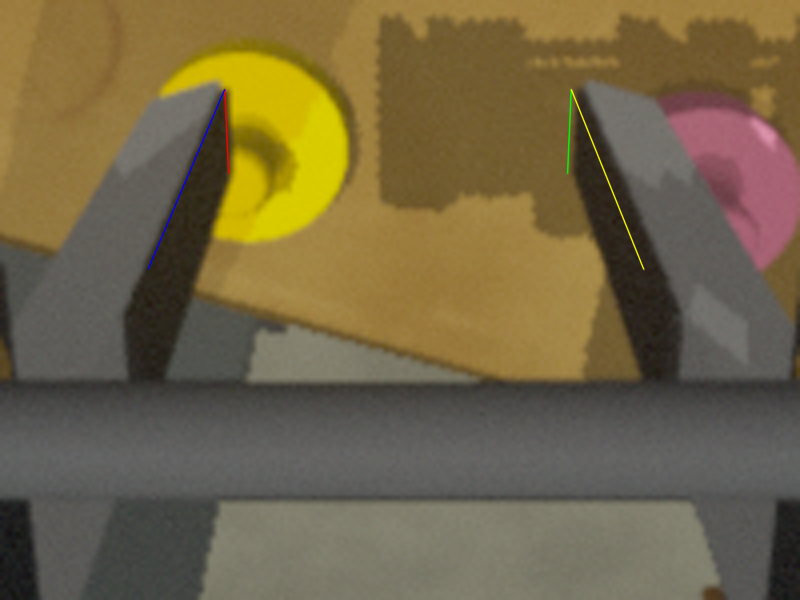

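Run:
```python
from h import *
s=observe();print(s["tcp_pos"],s["orientation"]);print(shift([402,213,154]))
```

```text
[550.66272594 -94.32166611 205.47430251] [ 5.76845150e-04  9.87427778e-01  1.58069765e-01 -1.87855042e-05]
[-0.1132 -0.8461  0.1278]
```

```bash
python3 -m inch '{"linear":[[-0.012,-0.09,0],[-0.025,-0.18,0],[-0.037,-0.27,0],[-0.05,-0.36,0],[-0.06,-0.45,0.02],[-0.073,-0.54,0.04],[-0.085,-0.63,0.06],[-0.097,-0.72,0.09],[-0.11,-0.81,0.11],[-0.113,-0.84,0.125],[-0.113,-0.846,0.128],[-0.113,-0.846,0.128],[-0.113,-0.846,0.128]],"turn":[0,0,0,0,0,0,0,0,0,0,0,0,0]}'
python3 - <<'E'
from h import *
s=observe();print(s["tcp_pos"],s["orientation"],s["q"])
f=viewer.grab_frame("wrist");cv2.imwrite("pics/d1.png",f["frame"][:,:,::-1])
c=(437,226)
draw(f,[circ(f,c,11.5,48),circ(f,c,37,18),circ(f,c,37,0)],240,80,180,140,4,"pics/d1z.png")
E
```

```text
clock: 6.1
tcp_pos: [402.4, 213.3, 154.6]
orientation: [0.0, 0.987, 0.158, 0.0]
ft_force: [-0.0, -1.0, -0.7]
gripper_width: 0.64
[402.39647107 213.26649722 154.55827003] [3.63364075e-04 9.87423724e-01 1.58095119e-01 4.36648571e-04] [-0.55375778  0.43433949  0.00542341  2.09689172 -0.00223142  0.60983687
 -1.80028354]
```

View pics/d1z.png

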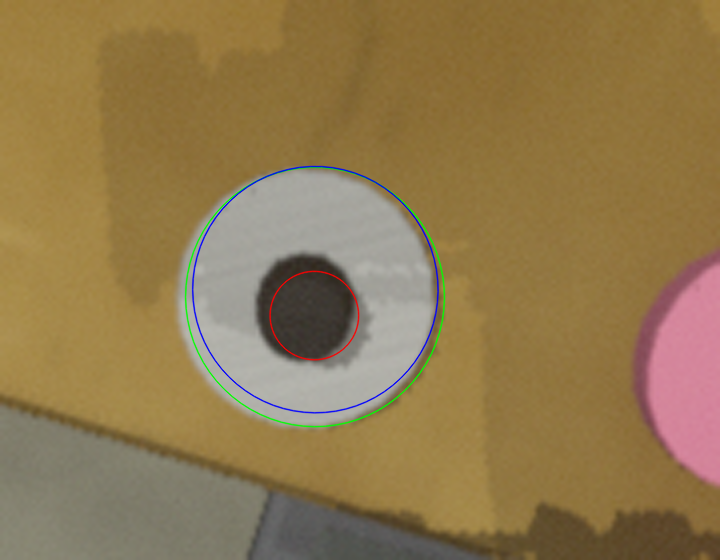

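Run:
```python
from h import *
s=observe();print(s["tcp_pos"]);print(shift([435.2,228.5,55]))
```

```text
[402.32944331 213.38189744 154.59923453]
[ 0.0897 -0.0104  0.2491]
```

```bash
python3 -m inch '{"linear":[[0.04,-0.005,0.05],[0.08,-0.01,0.12],[0.09,-0.01,0.2],[0.09,-0.01,0.24],[0.09,-0.01,0.249],[0.09,-0.01,0.249],[0.09,-0.01,0.249]],"turn":[0,0,0,0,0,0,0]}'
python3 - <<'E'
from h import *
s=observe();print(s["tcp_pos"],s["orientation"],s["q"])
f=viewer.grab_frame("wrist");cv2.imwrite("pics/d2.png",f["frame"][:,:,::-1])
f=viewer.grab_frame("scene");crop(f,240,260,120,100,6,"pics/d2s.png")
E
```

```text
clock: 6.85
tcp_pos: [434.9, 230.0, 55.6]
orientation: [-0.0, 0.987, 0.159, 0.001]
ft_force: [0.2, 0.3, 0.5]
gripper_width: 0.636
[434.89748749 230.01436058  55.6422121 ] [-2.12239404e-04  9.87232193e-01  1.59285415e-01  8.41388790e-04] [-5.44314742e-01  6.48858132e-01  8.73884339e-04  2.08174199e+00
 -7.33294624e-04  4.09273479e-01 -1.79380906e+00]
```

View pics/d2.png

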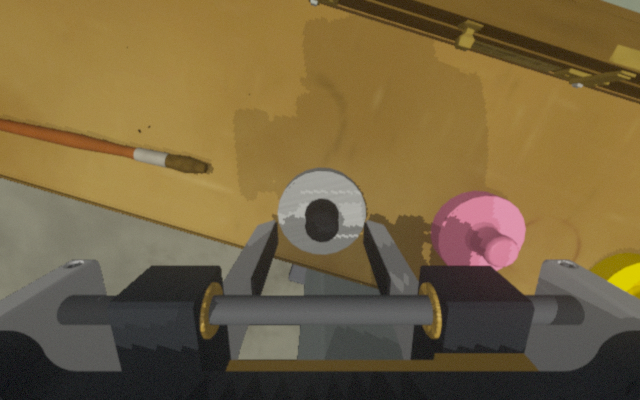

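View pics/d2s.png

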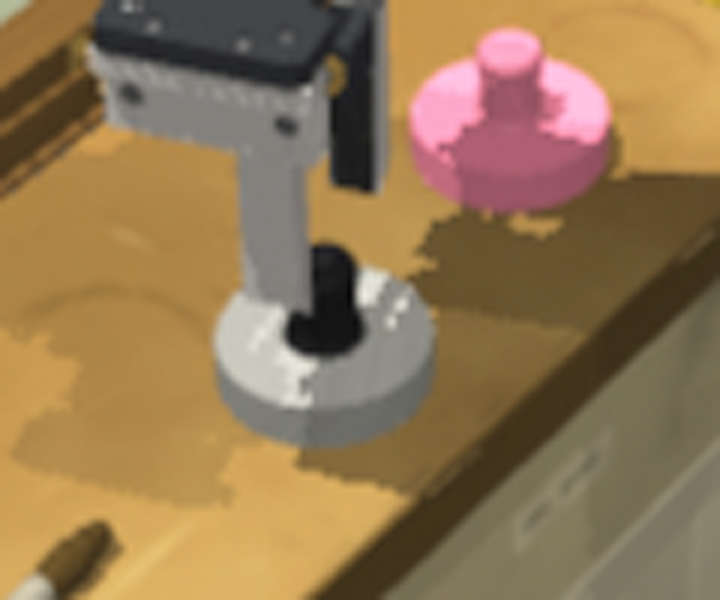

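Run:
```python
from h import *
f=viewer.grab_frame("wrist");p=observe()["tcp_pos"]
print(p,proj(f,[p[0],p[1],48]),proj(f,[p[0],p[1],18]))
draw(f,[circ(f,p,12.5,48),circ(f,p,37,18)],260,140,120,130,5,"pics/d2z.png")
```

```text
[434.73038228 230.41800352  55.72655415] (np.float64(318.98570398950403), np.float64(228.3525566888491)) (np.float64(319.15299764795265), np.float64(214.5060029929745))
```

View pics/d2z.png

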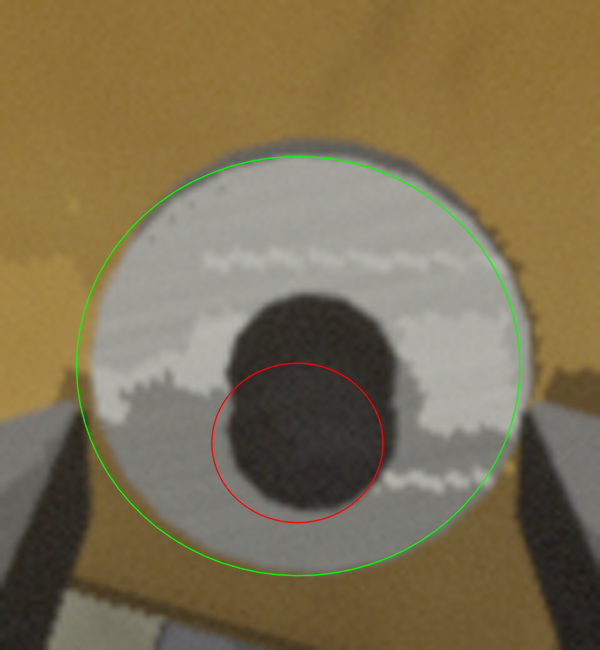

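```bash
python3 -m inch '{"linear":[[0,0.002,0.03],[0,0.002,0.06],[0,0.002,0.077],[0,0.002,0.078],[0,0.002,0.078]],"turn":[0,0,0,0,0]}'
python3 -m inch '{"linear":[[0,0,0],[0,0,0],[0,0,0],[0,0,0],[0,0,0],[0,0,0],[0,0,0],[0,0,0]],"turn":[0,0,0,0,0,0,0,0]}' 0 35
python3 - <<'E'
from h import *
s=observe();print(s["tcp_pos"],s["orientation"],s["gripper_width"]*94,s["ft_force"])
f=viewer.grab_frame("scene");crop(f,240,260,120,100,6,"pics/d3s.png")
E
```

```text
clock: 7.5
tcp_pos: [433.9, 229.3, 22.9]
orientation: [0.0, 0.987, 0.16, -0.001]
ft_force: [0.0, -0.5, 0.7]
gripper_width: 0.638
clock: 8.3
tcp_pos: [434.4, 229.4, 23.6]
orientation: [-0.0, 0.987, 0.16, 0.0]
ft_force: [-0.5, -1.0, 2.1]
gripper_width: 0.253
[434.36918729 229.43101441  23.62865828] [-2.57822323e-05  9.87168471e-01  1.59682159e-01  1.35086270e-04] 23.800585397247733 [-0.4751846  -0.96490368  2.09456303]
```

View pics/d3s.png

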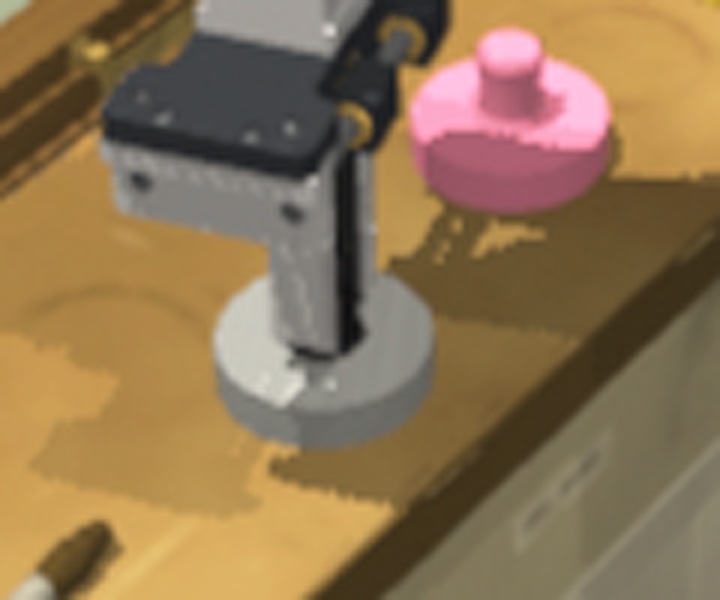

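```bash
python3 -m inch '{"linear":[[0,0,-0.05],[0,0,-0.13],[0,0,-0.22],[0,0,-0.3],[0,0,-0.36],[0,0,-0.37],[0,0,-0.37]],"turn":[0,0,0,0,0,0,0]}'
python3 - <<'E'
from h import *
s=observe();print(s["tcp_pos"],s["orientation"],s["gripper_width"]*94,s["ft_force"])
print(shift([583.6,-79.8,150]))
f=viewer.grab_frame("wrist");cv2.imwrite("pics/e1.png",f["frame"][:,:,::-1])
E
```

```text
clock: 9.05
tcp_pos: [434.3, 229.5, 171.6]
orientation: [-0.0, 0.987, 0.16, 0.0]
ft_force: [0.3, -0.1, -0.4]
gripper_width: 0.248
[434.29756422 229.48448945 171.57830118] [-1.69779926e-04  9.87157078e-01  1.59752054e-01  3.94429336e-04] 23.324521949610435 [ 0.32649687 -0.14552361 -0.41301227]
[0.1103 0.8515 0.0539]
```

View pics/e1.png

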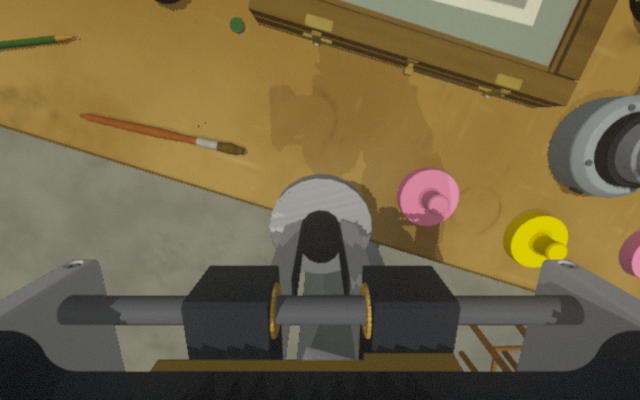

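```bash
python3 -m inch '{"linear":[[0.01,0.06,0],[0.025,0.15,0],[0.035,0.25,0],[0.047,0.35,0],[0.06,0.45,0],[0.073,0.55,0],[0.085,0.65,0],[0.095,0.74,0],[0.105,0.81,0],[0.11,0.845,0],[0.11,0.8515,0.03],[0.11,0.8515,0.05],[0.11,0.8515,0.054],[0.11,0.8515,0.054]],"turn":[0,0,0,0,0,0,0,0,0,0,0,0,0,0]}'
python3 - <<'E'
from h import *
s=observe();print(s["tcp_pos"],s["orientation"],s["gripper_width"]*94,s["ft_force"])
print(shift([583.6,-79.8,150]))
f=viewer.grab_frame("wrist");cv2.imwrite("pics/e2.png",f["frame"][:,:,::-1])
p=s["tcp_pos"]; 
draw(f,[circ(f,(583.6,-79.8),58,46),circ(f,(583.6,-79.8),41,61),circ(f,p,37,p[2]-6)],230,100,180,140,4,"pics/e2z.png")
f=viewer.grab_frame("scene");crop(f,270,140,120,100,6,"pics/e2s.png")
f=viewer.grab_frame("top");crop(f,270,160,100,100,6,"pics/e2t.png")
E
```

```text
clock: 10.5
tcp_pos: [582.5, -77.9, 149.0]
orientation: [-0.001, 0.987, 0.161, -0.001]
ft_force: [0.2, 0.3, -1.2]
gripper_width: 0.252
[582.47843894 -77.92557863 149.0465139 ] [-6.64278523e-04  9.86960749e-01  1.60957222e-01 -9.00856851e-04] 23.706466431831114 [ 0.23631173  0.29244182 -1.17533177]
[ 0.0012  0.0053 -0.0024]
```

View pics/e2z.png

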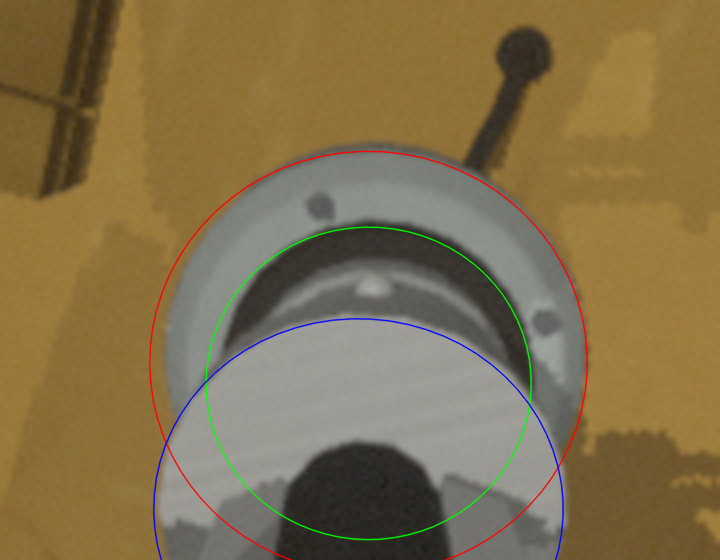

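View pics/e2s.png

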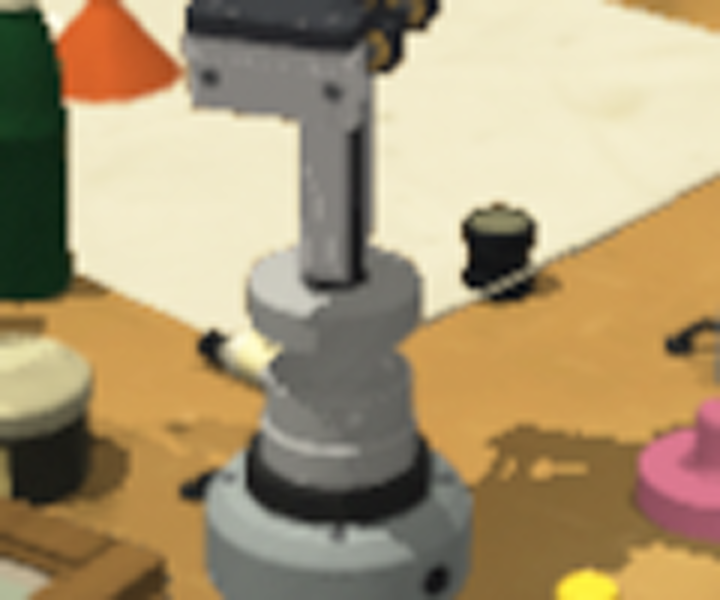

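```bash
python3 -m inch '{"linear":[[0,0,0],[0,0,0]],"turn":[0,0]}'
python3 - <<'E'
from h import *
for i in range(4):
    g=viewer.grab_frame("scene");print(observe()["tcp_pos"])
c=(583.6,-79.8)
for z in (46,61,100,126,144): print(z,(np.array(proj(g,[*c,z]))-[270,140]+.5)*6)
f=viewer.grab_frame("top")
for z in (46,61,100,126,144): print(z,(np.array(proj(f,[*c,z]))-[270,160]+.5)*6)
w=viewer.grab_frame("wrist");crop(w,230,100,180,140,4,"pics/e3z.png")
E
```

```text
clock: 10.85
tcp_pos: [583.6, -79.8, 150.3]
orientation: [0.0, 0.987, 0.16, 0.0]
ft_force: [-0.6, -0.3, -1.2]
gripper_width: 0.251
[583.571915   -79.88566668 150.23031764]
[583.5245289  -79.96883265 150.15287138]
[583.48216917 -79.98027667 150.0950606 ]
[583.44014094 -80.00465107 150.03073453]
46 [336.26043953 478.07382561]
61 [336.33733629 447.61324372]
100 [336.54127618 366.82794192]
126 [336.68054912 311.65870947]
144 [336.77857011 272.83033328]
46 [272.0556302  300.22966543]
61 [271.50272685 294.01122716]
100 [269.98153569 276.90257067]
126 [268.89433529 264.6749568 ]
144 [268.10419828 255.78837957]
```

View pics/e2t.png

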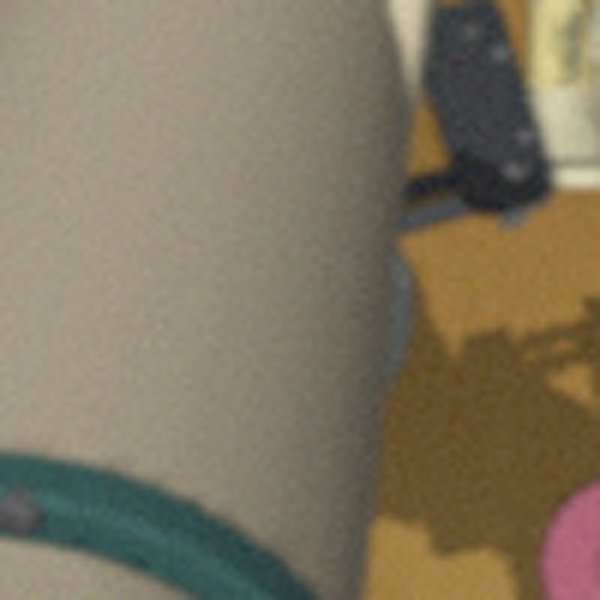

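View pics/e3z.png

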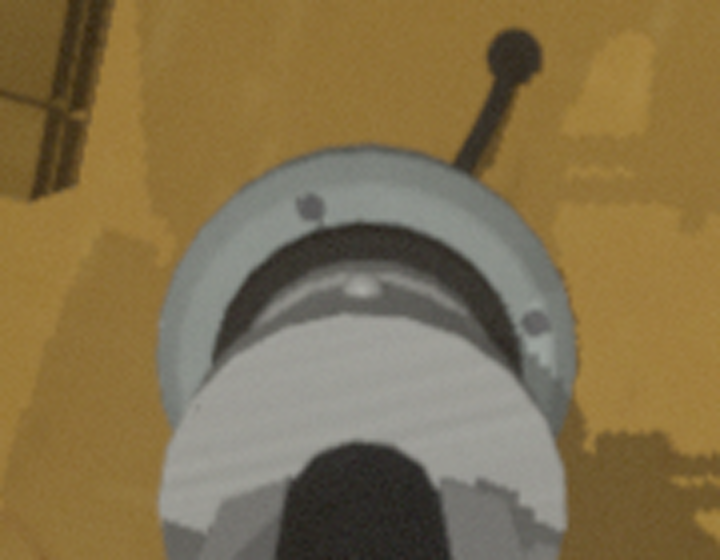

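```bash
python3 -m inch '{"linear":[[0,0.002,0.02],[0,0.002,0.04],[0,0.002,0.055],[0,0.002,0.063],[0,0.002,0.068],[0,0.002,0.068],[0,0.002,0.068],[0,0.002,0.068]],"turn":[0,0,0,0,0,0,0,0]}'
python3 - <<'E'
from h import *
s=observe();print(s["tcp_pos"],s["orientation"],s["gripper_width"]*94,s["ft_force"],s["moment"])
f=viewer.grab_frame("scene");crop(f,270,140,120,100,6,"pics/e4s.png")
E
```

```text
clock: 11.95
tcp_pos: [583.9, -80.7, 123.0]
orientation: [0.0, 0.987, 0.16, 0.0]
ft_force: [0.5, 1.5, -1.8]
gripper_width: 0.249
[583.88775919 -80.73389471 122.97299897] [8.32867446e-05 9.87165919e-01 1.59697704e-01 2.89949829e-04] 23.430433764472163 [ 0.54986021  1.45502456 -1.80286141] [ 0.02449043 -0.02004047  0.03973621]
```

View pics/e4s.png

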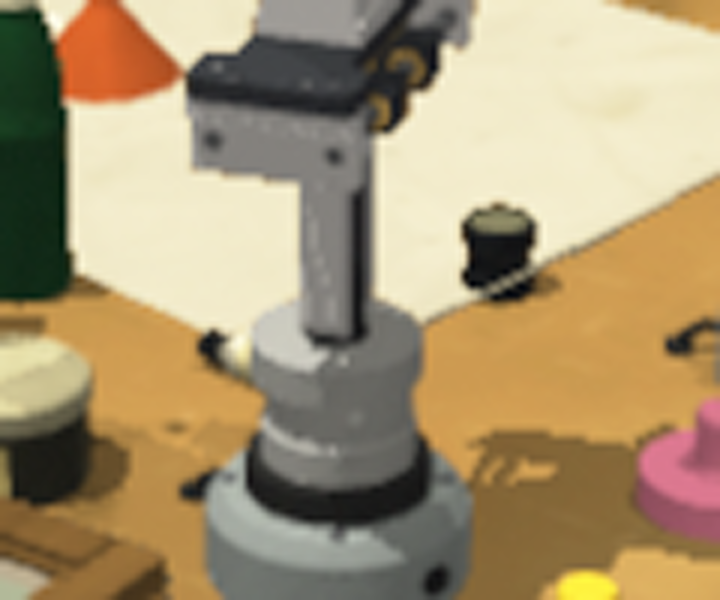

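```bash
python3 -m inch '{"linear":[[0,0,0.005],[0,0,0.01],[0,0,0.01],[0,0,0.01]],"turn":[0,0,0,0]}'
python3 -m inch '{"linear":[[0,0,0.006],[0,0,0.012],[0,0,0.018],[0,0,0.018],[0,0,0.018]],"turn":[0,0,0,0,0]}'
```

```text
clock: 12.4
tcp_pos: [583.8, -80.8, 118.8]
orientation: [0.0, 0.987, 0.16, 0.0]
ft_force: [-0.1, 0.1, 0.1]
gripper_width: 0.251
clock: 12.9
tcp_pos: [583.8, -80.9, 111.4]
orientation: [0.0, 0.987, 0.16, 0.0]
ft_force: [1.1, -0.2, 1.4]
gripper_width: 0.253
```

```bash
python3 -m inch '{"linear":[[0,0,0.004],[0,0,0.008],[0,0,0.008],[0,0,0.008]],"turn":[0,0,0,0]}'
python3 - <<'E'
from h import *
s=observe();print(s["tcp_pos"],s["orientation"],s["gripper_width"]*94,s["ft_force"],s["moment"])
f=viewer.grab_frame("scene");crop(f,270,140,120,100,6,"pics/e5s.png")
f=viewer.grab_frame("wrist");crop(f,230,100,180,140,4,"pics/e5z.png")
E
```

```text
clock: 13.3
tcp_pos: [583.5, -81.0, 109.5]
orientation: [0.0, 0.987, 0.16, 0.0]
ft_force: [-2.3, -0.4, 11.9]
gripper_width: 0.254
[583.47627499 -80.95190625 109.53041059] [1.37153493e-04 9.87183437e-01 1.59589606e-01 2.10020518e-05] 23.882370507753663 [-2.25209548 -0.40729518 11.94446186] [-0.07229613  0.63497127  0.0460243 ]
```

View pics/e5s.png

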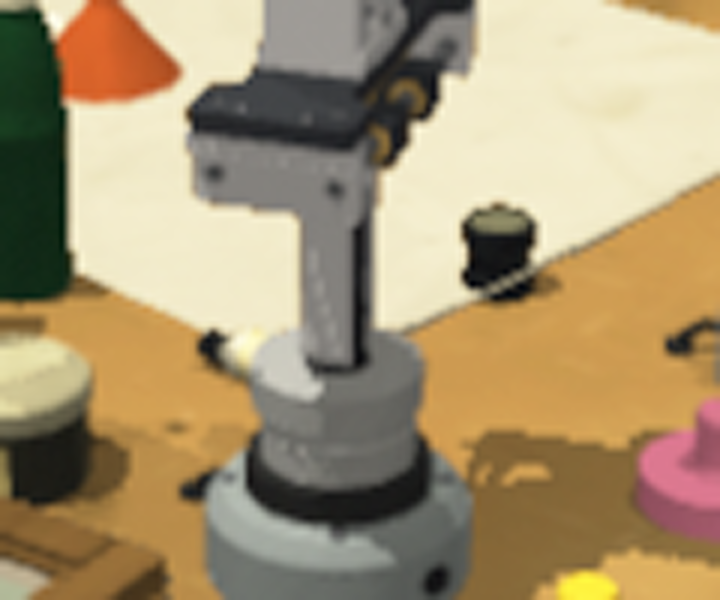

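```bash
python3 -m inch '{"linear":[[0,0,0.003],[0,0,0.006],[0,0,0.006],[0,0,0.006]],"turn":[0,0,0,0]}'
python3 -m inch '{"linear":[[0,0,-0.006],[0,0,-0.008],[0,0,-0.008],[0,0,-0.008],[0,0,-0.008],[0,0,-0.008]],"turn":[0,0,0,0,0,0]}' 50
python3 - <<'E'
from h import *
s=observe();print(s["tcp_pos"],s["gripper_width"]*94,s["ft_force"])
E
```

```text
clock: 13.8
tcp_pos: [583.5, -80.9, 109.4]
orientation: [0.0, 0.987, 0.16, 0.0]
ft_force: [-7.9, 0.5, 28.3]
gripper_width: 0.251
clock: 14.4
tcp_pos: [583.5, -80.6, 108.7]
orientation: [-0.0, 0.987, 0.16, -0.0]
ft_force: [-0.5, -0.1, -1.0]
gripper_width: 0.532
[583.45336943 -80.64051117 108.67904958] 49.99019390418228 [-0.50677131 -0.12451782 -0.96536929]
```

```bash
python3 -m inch '{"linear":[[0,0,-0.05],[0,0,-0.12],[0,0,-0.19],[0,0,-0.22],[-0.05,0,-0.22],[-0.1,0,-0.22],[-0.1,0,-0.22],[-0.1,0,-0.22]],"turn":[0,0,0,0,0,0,0,0]}'
python3 - <<'E'
from h import *
s=observe();print(s["tcp_pos"],s["gripper_width"]*94,s["ft_force"])
c=(583.8,-80)
f=viewer.grab_frame("scene");crop(f,270,140,120,100,6,"pics/g1s.png")
draw(f,[circ(f,c,37,104),circ(f,c,37,86),circ(f,c,12.5,134),circ(f,c,41,61)],270,140,120,100,6,"pics/g1s2.png")
f=viewer.grab_frame("wrist");crop(f,230,80,180,140,4,"pics/g1z.png")
draw(f,[circ(f,c,37,104),circ(f,c,12.5,134),circ(f,c,58,46)],230,80,180,140,4,"pics/g1z2.png")
E
```

```text
clock: 15.2
tcp_pos: [545.9, -93.2, 196.8]
orientation: [-0.0, 0.987, 0.16, 0.0]
ft_force: [-0.0, -0.2, 0.9]
gripper_width: 0.528
[545.92569535 -93.20291201 196.82255375] 49.641243308457625 [-0.02545778 -0.15601466  0.93300613]
```

View pics/g1s.png

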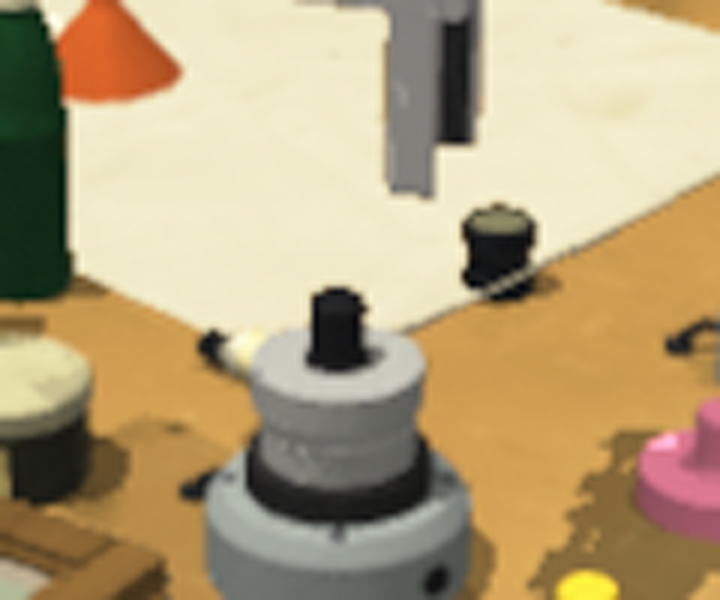

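View pics/g1s2.png

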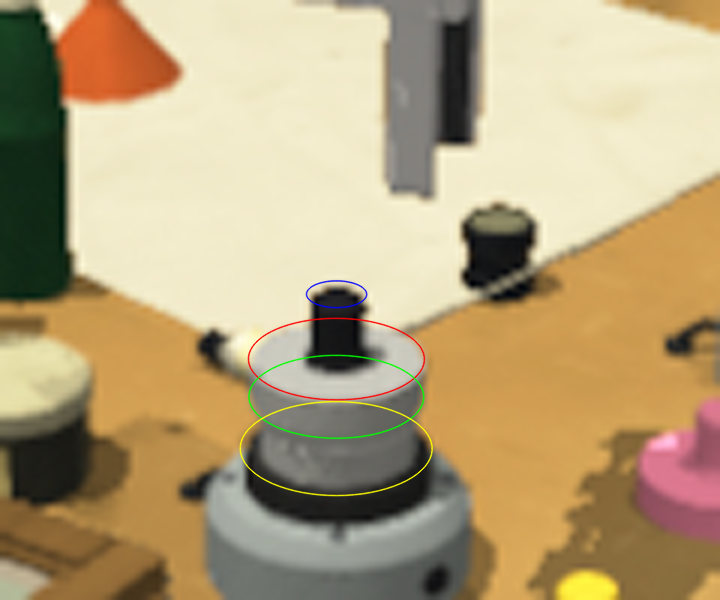

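View pics/g1z2.png

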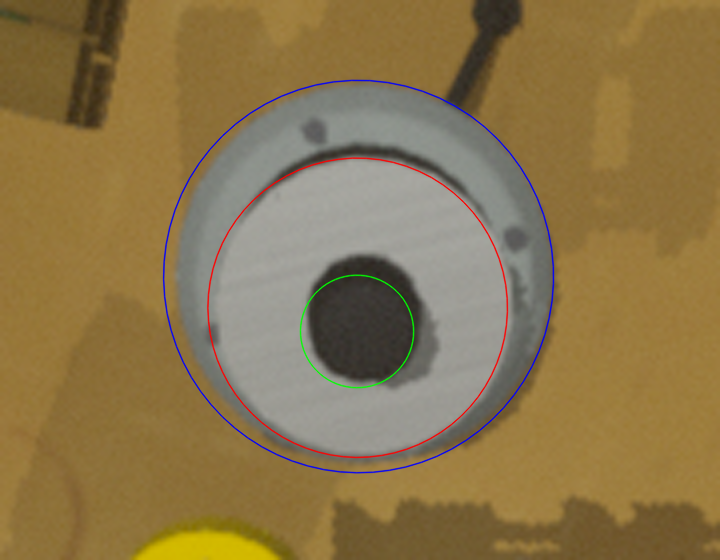

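```bash
python3 -m inch '{"linear":[[0.05,0,0],[0.1,0,0],[0.1,0,0.06],[0.1,0,0.12],[0.1,0,0.145],[0.1,0,0.145],[0.1,0,0.145],[0.1,0,0.145],[0.1,0,0.145]],"turn":[0,0,0,0,0,0,0,0,0]}' 0 20
```

```text
clock: 16.2
tcp_pos: [584.4, -80.8, 140.2]
orientation: [0.0, 0.987, 0.16, 0.001]
ft_force: [0.8, 0.1, -0.8]
gripper_width: 0.004
```

```bash
python3 -m inch '{"linear":[[0,0,0.008],[0,0,0.015],[0,0,0.018],[0,0,0.018],[0,0,0.018]],"turn":[0,0,0,0,0]}'
python3 -m inch '{"linear":[[0,0,0.003],[0,0,0.003],[0,0,0.003]],"turn":[0,0,0]}'
```

```text
clock: 16.7
tcp_pos: [584.1, -80.7, 134.2]
orientation: [0.0, 0.987, 0.16, 0.001]
ft_force: [-4.7, 0.2, 14.8]
gripper_width: 0.007
clock: 17.0
tcp_pos: [584.2, -80.8, 134.1]
orientation: [0.0, 0.987, 0.16, 0.001]
ft_force: [-6.2, 1.7, 24.2]
gripper_width: 0.005
```

```bash
python3 -m inch '{"linear":[[0,0,-0.06],[0,0,-0.13],[0,0,-0.165],[-0.06,0.075,-0.165],[-0.13,0.165,-0.165],[-0.2,0.25,-0.165],[-0.27,0.335,-0.165],[-0.34,0.42,-0.165],[-0.41,0.51,-0.165],[-0.46,0.575,-0.165],[-0.5,0.62,-0.165],[-0.507,0.63,-0.165],[-0.507,0.63,-0.165],[-0.507,0.63,-0.165],[-0.507,0.63,-0.165]],"turn":[0,0,0,0,0,0,0,0,0,0,0,0,0,0,0]}'
python3 - <<'E'
from h import *
s=observe();print(s["tcp_pos"],s["orientation"])
f=viewer.grab_frame("wrist")
F=lambda u,v:ray(f,u,v,85)
c0=np.array([504.5,-372.9]);ex=np.array([.95,.312]);ey=np.array([.312,-.95])
pl=[proj(f,[*(c0+a*ex*27+b*ey*24),85]) for a,b in((1,1),(1,-1),(-1,-1),(-1,1),(1,1))]
draw(f,[pl],260,80,130,140,4,"pics/k1.png"); print(np.mean(pl[:4],0),proj(f,[*s["tcp_pos"][:2],85]))
E
```

```text
clock: 18.5
tcp_pos: [471.9, -381.6, 196.7]
orientation: [-0.001, 0.987, 0.161, 0.0]
ft_force: [0.2, 0.1, -1.5]
gripper_width: 0.005
[ 471.92374245 -381.64467251  196.68655029] [-5.11284845e-04  9.86918592e-01  1.61218209e-01  3.47981640e-04]
[321.48716982 160.16098978] (np.float64(319.5396407670806), np.float64(191.46692210929942))
```

View pics/k1.png

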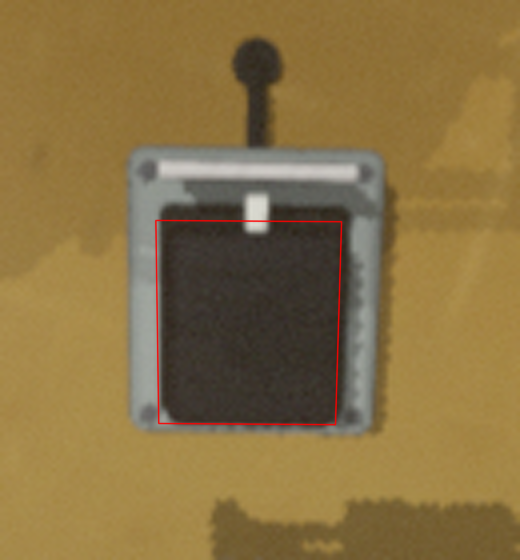

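```bash
python3 -m inch '{"linear":[[0,0,0],[0,0,0]],"turn":[0,0]}'
python3 - <<'E'
from h import *
s=observe();print(s["tcp_pos"],s["orientation"]);print(shift([504.5,-372.9,92]))
E
```

```text
clock: 18.75
tcp_pos: [471.1, -383.2, 196.7]
orientation: [-0.0, 0.987, 0.16, 0.0]
ft_force: [-0.3, 0.7, 0.1]
gripper_width: 0.007
[ 471.06119182 -383.16487824  196.74847772] [-3.05654051e-05  9.87081216e-01  1.60220683e-01  7.10340887e-05]
[0.0874 0.0021 0.2619]
```

```bash
python3 -m inch '{"linear":[[0.05,0.001,0],[0.087,0.002,0.06],[0.087,0.002,0.14],[0.087,0.002,0.21],[0.087,0.002,0.25],[0.087,0.002,0.262],[0.087,0.002,0.262],[0.087,0.002,0.262],[0.087,0.002,0.262],[0.087,0.002,0.262]],"turn":[0,0,0,0,0,0,0,0,0,0]}'
python3 - <<'E'
from h import *
s=observe();print(s["tcp_pos"],s["orientation"],s["ft_force"])
f=viewer.grab_frame("scene");crop(f,350,140,100,80,8,"pics/k2.png")
f=viewer.grab_frame("wrist");crop(f,230,100,180,140,4,"pics/k2w.png")
E
```

```text
clock: 19.75
tcp_pos: [504.5, -374.0, 92.9]
orientation: [0.001, 0.987, 0.16, 0.001]
ft_force: [-0.4, 0.1, -0.3]
gripper_width: -0.002
[ 504.4693474  -373.99609307   92.93135086] [6.33518430e-04 9.87169541e-01 1.59672938e-01 6.69505360e-04] [-0.40949549  0.13877244 -0.30812211]
```

View pics/k2.png

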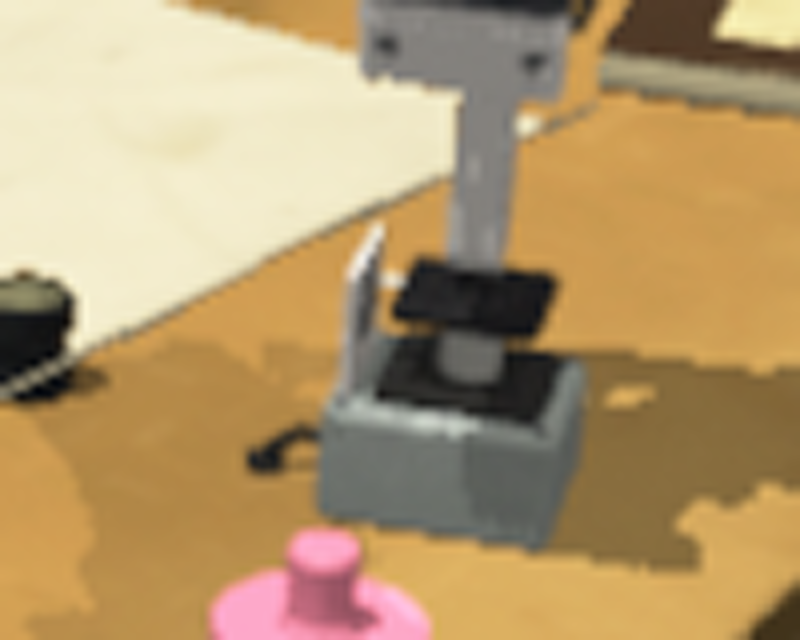

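View pics/k2w.png

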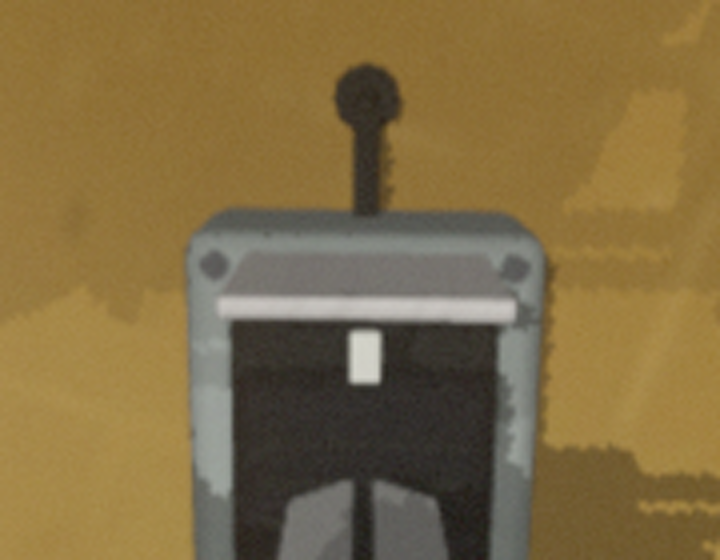

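```bash
python3 -m inch '{"linear":[[0,0,0.01],[0,0,0.02],[0,0,0.03],[0,0,0.03],[0,0,0.03],[0,0,0.03]],"turn":[0,0,0,0,0,0]}'
```

```text
clock: 20.45
tcp_pos: [504.2, -373.7, 80.3]
orientation: [0.0, 0.987, 0.16, 0.0]
ft_force: [-0.1, 0.4, 5.3]
gripper_width: 0.007
```

```bash
python3 -m inch '{"linear":[[0,0,0.006],[0,0,0.012],[0,0,0.0165],[0,0,0.0165],[0,0,0.0165],[0,0,0.0165],[0,0,0.0165],[0,0,0.0165]],"turn":[0,0,0,0,0,0,0,0]}'
python3 - <<'E'
from h import *
f=viewer.grab_frame("wrist");crop(f,230,100,180,140,4,"pics/k3w.png")
f=viewer.grab_frame("scene");crop(f,270,130,180,120,4,"pics/k3.png")
f=viewer.grab_frame("top");cv2.imwrite("pics/k3t.png",f["frame"][:,:,::-1])
for i in range(3): s=observe();print(s["tcp_pos"],s["ft_force"],s["clock"]);viewer.grab_frame("top")
E
```

```text
clock: 21.25
tcp_pos: [504.2, -373.7, 74.2]
orientation: [0.0, 0.987, 0.16, 0.0]
ft_force: [-1.3, 2.2, 8.0]
gripper_width: 0.005
[ 504.15791205 -373.72841379   74.14335312] [-1.13751179  1.87255565  7.71554601] 21.4
[ 504.19028766 -373.72652437   74.14985945] [-1.34490211  1.46647954  8.81498533] 21.45
[ 504.20172312 -373.73520858   74.16239517] [-1.22711955  0.92034243  8.45437177] 21.5
```

View pics/k3w.png

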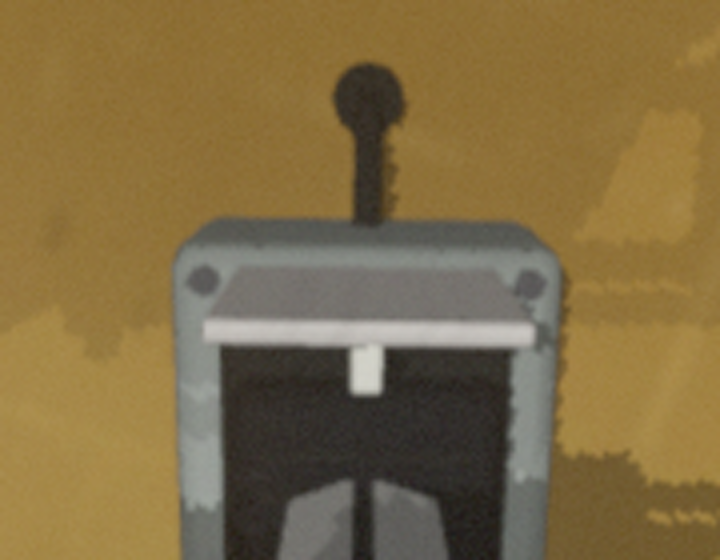

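View pics/k3.png

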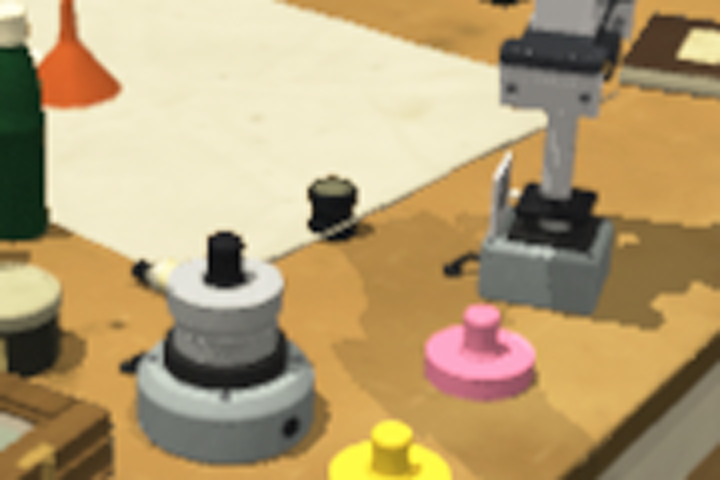

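View pics/k3t.png

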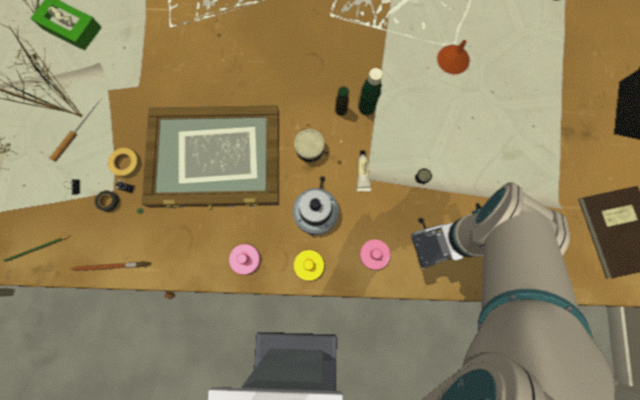

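Plate travel is about 10.8 mm with 8.4 N, which matches the spring. In the top view the lid is on the pot at (317,208), and the tin (309,144), tube (363,170) and loupe (423,176) sit at the same pixels as in the first picture. Handing in now.

```bash
python3 -c "
from workcell import job,observe
print(job.job_done()); s=observe(); print(s['tcp_pos'],s['ft_force'],s['clock'])"
```

```text
the job is handed in; nothing more can be done
None
the job is handed in; nothing more can be done
```

The pot is closed and the dead-man plate is held at run. The job was handed in at about 21.5 s of the 51 s allowed, and no verdict was reported.

**Lid:** I picked up the grey lid by its knob, set it on the pot and pressed it down. It met a hard stop at a TCP height of 109.5 mm, the height for fully home, and did not go lower under 28 N. Pressing the shut fingers on the knob top met it at 134.1 mm; fully home is 134. The scene view showed the lid looking level.

**Plate:** I then pressed it with the shut gripper. The last readings were a TCP height of 74.15 mm, so about 10.8 mm of travel (run is 8 to 14), and about 8 N, which fits the spring. I could not read the scale lines themselves, so the travel comes from the TCP height and the force.

**Bystanders:** the ink tin, ink tube and loupe are at the same places as at the start in the top view.

**What disagreed or went wrong:**
- **Cameras:** the raw wrist and top camera positions differed by up to 9 mm. I corrected the wrist camera with the offset seen at the fingertips, and the lid grasp and the touches agreed with the result.
- **Wrong move:** early on I typed one move with a wrong sign. The arm moved freely away from the scene and touched nothing.
- **Stud force:** I expected 5 to 12 N while the lid slid over the studs, but the reading after the main push was only 1.4 N. The knob height confirmed afterwards that the lid was seated.

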